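Release and push back the shelf stop of the milk lane

TASK

The lane with the brown milk cartons needs refilling: press the red release on its sliding stop, keep it down and push the stop back along its bar, away from the cartons, until it is fully back at the rear end block. Then let go so that the release springs up, and move clear. Use the fingertips only: leave all the cartons, the can and the jar standing where they are, and leave the other lane's stop alone.

Things in the scene. Friction and masses are not known exactly. Their poses are not given: they have to be found in the camera images.
- lane_milk: shelf lane of the dark brown and cream milk cartons: fixed white base 340 (x) x 125 (y) x 6 mm, origin under its centre. +x is the lane's back, the way its stop is pushed back; -x its front, with a 40 mm lip and price card. Cartons stand between 34 mm high wire guides about y = -27 mm. An aluminium bar, toothed underneath, runs along x at y = +32 mm, 50-60 mm up, between black end blocks 66 mm high at x = +-161 mm
- stop_milk (a joint): how far the grey sliding stop of the brown lane stands back on its bar, m: 0 foremost, 0.120 fully back at the rear end block. A carriage 67 long x 44 wide with an 82 mm high paddle across the lane. A ratchet blocks it going back (10 mm play at most) unless the red release is held down; then it slides with 4 N friction, stays where left, and follows a finger dragged along on the release. Forward it clicks freely
- release_milk (a joint): how far the red release on the brown lane's stop is pressed, m: 0 up, 0.007 fully down. It frees the ratchet beyond about 0.004 and springs up when let go (2 N to start, 5.5 N fully down); it rests at 0, or at about 0.0035 where it happens to stand on a tooth
- milk_release_top (a point): centre of the top of the red release on the brown lane's stop, a flat pad 44 mm along the lane x 46 mm across, 100 mm above the table when up, 93 mm fully down. Its x axis points the way the stop is pushed back, z up. Moves with stop and release
- milk_shoulder (a point): on the brown lane's stop: mid-width point, 110 mm above the table, on the front face of the grey upright shoulder just behind the red release (23 mm behind the release's centre). The shoulder is 18 mm thick along the lane, 44 mm wide, its top 120 mm above the table. Pushing this face to its +x moves the stop back
- milk_carton0_mid (a point): centre of a loose drink carton of dark brown and cream milk carton kind, 37 (along the lane) x 48 x 84 mm tall, 130 g, standing in its lane, number 0 from the front; z up. Top 90 mm above the table
- milk_carton1_mid (a point): centre of a loose drink carton of dark brown and cream milk carton kind, 37 (along the lane) x 48 x 84 mm tall, 130 g, standing in its lane, number 1 from the front; z up. Top 90 mm above the table
- milk_carton2_mid (a point): centre of a loose drink carton of dark brown and cream milk carton kind, 37 (along the lane) x 48 x 84 mm tall, 130 g, standing in its lane, number 2 from the front; z up. Top 90 mm above the table
- lane_tea: shelf lane of the green and yellow tea cartons: fixed white base 340 (x) x 125 (y) x 6 mm, origin under its centre. +x is the lane's back, the way its stop is pushed back; -x its front, with a 40 mm lip and price card. Cartons stand between 34 mm high wire guides about y = -27 mm. An aluminium bar, toothed underneath, runs along x at y = +32 mm, 50-60 mm up, between black end blocks 66 mm high at x = +-161 mm
- stop_tea (a joint): how far the grey sliding stop of the green lane stands back on its bar, m: 0 foremost, 0.120 fully back at the rear end block. A carriage 67 long x 44 wide with an 82 mm high paddle across the lane. A ratchet blocks it going back (10 mm play at most) unless the red release is held down; then it slides with 4 N friction, stays where left, and follows a finger dragged along on the release. Forward it clicks freely
- release_tea (a joint): how far the red release on the green lane's stop is pressed, m: 0 up, 0.007 fully down. It frees the ratchet beyond about 0.004 and springs up when let go (2 N to start, 5.5 N fully down); it rests at 0, or at about 0.0035 where it happens to stand on a tooth
- tea_release_top (a point): centre of the top of the red release on the green lane's stop, a flat pad 44 mm along the lane x 46 mm across, 100 mm above the table when up, 93 mm fully down. Its x axis points the way the stop is pushed back, z up. Moves with stop and release
- tea_shoulder (a point): on the green lane's stop: mid-width point, 110 mm above the table, on the front face of the grey upright shoulder just behind the red release (23 mm behind the release's centre). The shoulder is 18 mm thick along the lane, 44 mm wide, its top 120 mm above the table. Pushing this face to its +x moves the stop back
- tea_carton0_mid (a point): centre of a loose drink carton of green and yellow tea carton kind, 37 (along the lane) x 48 x 84 mm tall, 130 g, standing in its lane, number 0 from the front; z up. Top 90 mm above the table
- tea_carton1_mid (a point): centre of a loose drink carton of green and yellow tea carton kind, 37 (along the lane) x 48 x 84 mm tall, 130 g, standing in its lane, number 1 from the front; z up. Top 90 mm above the table
- tea_carton2_mid (a point): centre of a loose drink carton of green and yellow tea carton kind, 37 (along the lane) x 48 x 84 mm tall, 130 g, standing in its lane, number 2 from the front; z up. Top 90 mm above the table
- can_mid (a point): centre of a loose tin can with a blue label, 73 mm in diameter, 85 mm tall, standing on the table to the right of the lanes; z up
- jar_mid (a point): centre of a loose jar with yellow label and red cap, 70 mm in diameter, 100 mm tall, standing on the table to the left of the lanes; z up
There are look-alikes about, which are no part of the job. Of the things that look like the part that bears jar_mid, take the one that is farthest to the robot's right at the start.

How it is judged:
On the way, in this order (a step that is already met when the one before it is completed fails the run):
1. the milk lane's release is pressed down (more than 5 of its 7 mm) while its stop is still forward (value of joint release_milk above 0.005 m and value of joint stop_milk below 0.08 m), for 0.05 s.
2. the milk lane's stop is pushed fully back (within 5 mm of the end of its 120 mm travel) (value of joint stop_milk above 0.115 m), for 0.1 s.
At the end, for the whole second after the job is handed in: The milk lane's stop is within 5 mm of fully back and its release has sprung up (pressed less than 4.5 mm); the other stop is within 12 mm of its start and its release is up; all cartons, the can and the jar stand upright (within 0.2 rad) within 20 mm of where they stood (value of joint stop_milk above 0.115 m and value of joint release_milk below 0.0045 m and distance of tea_shoulder from where it was at the start of the episode below 0.012 m and value of joint release_tea below 0.005 m and distance of each of milk_carton0_mid, milk_carton1_mid, milk_carton2_mid, tea_carton0_mid, tea_carton1_mid, tea_carton2_mid, can_mid, jar_mid from where it was at the start of the episode below 0.02 m and angle between each of milk_carton0_mid, milk_carton1_mid, milk_carton2_mid, tea_carton0_mid, tea_carton1_mid, tea_carton2_mid, can_mid, jar_mid's own z axis and vertical below 0.2 rad); the robot touches nothing.
It fails at once if a carton, the can or the jar is shifted or lifted by more than 20 mm, or tipped (distance of any of milk_carton0_mid, milk_carton1_mid, milk_carton2_mid, tea_carton0_mid, tea_carton1_mid, tea_carton2_mid, can_mid, jar_mid from where it was at the start of the episode above 0.02 m or angle between any of milk_carton0_mid, milk_carton1_mid, milk_carton2_mid, tea_carton0_mid, tea_carton1_mid, tea_carton2_mid, can_mid, jar_mid's own z axis and vertical above 0.3 rad).
It fails at once if the other lane's stop is moved more than 12 mm or its release pressed (distance of tea_shoulder from where it was at the start of the episode above 0.012 m or value of joint release_tea above 0.005 m).
It also fails if it takes over 34 s, if anything falls off the work surface, if the arm or the gripper's body presses on something with over 40 N, if the wrist force passes 120 N, or if a joint passes its speed limit or range.

ROBOT

A 7-joint arm with a two-finger parallel gripper is mounted at the origin on the work surface. World frame = base frame: x ahead of the robot, y to its left, z up, the work surface at z = 0. Lengths are in m, angles in rad, forces in N, time in s.
With the tool pointing down it reaches from about 0.425 to 0.875 m from the base axis. Payload 8.4 kg.
Tool frame: the origin (TCP) lies on the centre line of the jaws, within the pads' length; the fingertips stand 17 mm ahead of it and the grasp point (between the pads) lies 2 mm behind it (arm.finger_overhang is the z of the fingertips in the tool frame, in m); z points along the fingers, y is the line along which they close (so a half turn about z gives the same grasp; the last joint's range is limited). The gripper opens to 87 mm and grips with 3 to 60 N. Pads are 19 mm wide; open, the fingers measure 117 mm over their backs; the gripper's body (75 mm by 190 mm) begins 51 mm behind the grasp point.
Start: joints at [-1.232, 0.333, 0.04, 1.465, -0.013, 1.343, -0.059], TCP at [0.276, 0.589, 0.24] pointing down, gripper open.
Joint ranges: [-2.58, 2.58], [-0.38, 2.09], [-1.3, 1.39], [0.25, 2.4], [-1.5, 4.64], [0.08, 2.09], [-2.65, 2.65]. Speed limits (rad/s): [2.22, 2.22, 2.79, 2.79, 3.14, 3.14, 3.14].

INTERFACE

Orientations are given as a unit quaternion [w, x, y, z].
In Python, from bench import get_state, snapshot, arm gives the robot as it stands.
- The arm moves only by the tool servo_tool, never from a script. Its arguments are lists of equal length, an entry for each row: "travel": the shift along the tool's x, y, z in cm, a list of three; "angular": the turn, a rotation vector about the tool's x, y, z in degrees, a list of three; "grip": the gripper's target within -1 to 1 (fully open at 1, half-way at 0, shut at -1). A call has 1 to 5 rows; each row shifts and turns the commanded pose from where the row before left it, along the tool's axes as they then stand; what a row does not reach is not made up. A row lasts 1/8 s, in which the tool goes at most 62.5 mm and 10.7 degrees, less where a joint would pass 70% of its speed; a pose out of reach is approached as far as the arm can. A call with a gripper value outside its range is refused whole. The fingers move at their own pace and stop on an object; "squeeze" is the grip in N (left out, the last holds). Time passes only in rows, so rows that do not move let the fingers close. It gives the time, the measured TCP pose, the force, the opening and the grip force at its end, in the units of the state.
- get_state(): the state, without advancing time (a new reading comes with each control period).
- snapshot(name): name is "scene" or "top" or "wrist"; returns a dict with "pixels" (400x640x3 uint8, blue, green, red), "intrinsics" (3x3 intrinsics, pixels), "world_from_camera" (4x4, takes a point from camera to world coordinates). Camera axes: x right, y down, z forward; pixel columns grow to the right and rows downward; lengths in m; the calibration is good to about 2 mm. A picture is of the moment at which its call begins. There is no depth.
- arm.hand_in(): hands the job in; it is judged then, once.
The state is a dict: "t": time; "q": joint angles; "joint_velocities": joint speeds; "effort": joint torques, N m; "tool_pos": TCP position; "tcp_rot": TCP orientation; "force": force on the tool from outside, world axes, zero at the start; "torque": the same for the moment, N m; "finger_gap": finger opening in m; "gripper_force": force on a finger pad.
Only numpy, scipy, OpenCV 4.12 (cv2) and the standard library are available. Lean on these libraries where they do the work, as an engineer would, in place of code of your own. Each camera call takes 0.05 s, during which the arm holds its last target. There are 200 camera calls.

## Working session

There is one attempt and no reset: what is moved stays moved. The work goes in short steps, Python scripts to look and compute and a tool call to move; the robot and the scene stay as the last step left them, time stands still between calls to the robot, and variables do not carry over. Pictures are saved under pics/ and viewed, at most 10 in all, crops included, and the job is handed in when it is done.

Besides the shell and the picture viewer there is one more tool, called after "Emit:" as a command line: name --argument value ..., lists and objects as JSON in quotes. servo_tool: Moves the arm, as the interface text tells. Its arguments: {"type":"object","properties":{"travel":{"type":"array","items":{"type":"array","items":{"type":"number"}}},"angular":{"type":"array","items":{"type":"array","items":{"type":"number"}}},"grip":{"type":"array","items":{"type":"number"}},"squeeze":{"type":"number"}},"required":["travel","angular","grip"]}

```bash
mkdir -p pics
cat > h.py <<'E'
import numpy as np, cv2
from bench import get_state, snapshot, arm
def ray(s,u,v):
    K=np.array(s["intrinsics"]);T=np.array(s["world_from_camera"])
    d=T[:3,:3]@np.linalg.inv(K)@np.array([u,v,1.]);return T[:3,3],d
def onz(s,u,v,z):
    o,d=ray(s,u,v);return o+d*(z-o[2])/d[2]
def proj(s,p):
    T=np.linalg.inv(np.array(s["world_from_camera"]));c=T[:3,:3]@np.array(p)+T[:3,3]
    q=np.array(s["intrinsics"])@c;return q[:2]/q[2]
E
python3 - <<'E'
from h import *
for n in ("top","scene"):
    s=snapshot(n);np.save(f"{n}.npy",s,allow_pickle=True);cv2.imwrite(f"pics/{n}1.png",np.array(s["pixels"]))
    print(n,np.round(np.array(s["world_from_camera"]),3).tolist())
st=get_state();print(st["t"],st["tool_pos"],st["tcp_rot"],st["finger_gap"],st["force"])
E
```

```text
top [[0.005, -0.98, 0.198, 0.184], [-1.0, -0.008, -0.014, 0.109], [0.015, -0.198, -0.98, 1.459], [0.0, 0.0, 0.0, 1.0]]
scene [[0.356, 0.633, -0.688, 1.296], [0.934, -0.225, 0.277, -0.237], [0.021, -0.741, -0.671, 0.955], [0.0, 0.0, 0.0, 1.0]]
0.1 [0.27537768 0.58834148 0.23875134] [-1.16571700e-04  2.17125565e-01  9.76143412e-01 -7.17884131e-04] 0.08681940473109073 [-0.27240023 -0.52157464 -1.08654339]
```

View pics/top1.png

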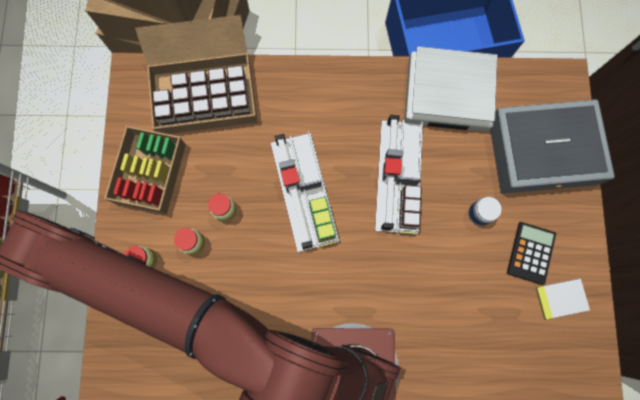

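View pics/scene1.png

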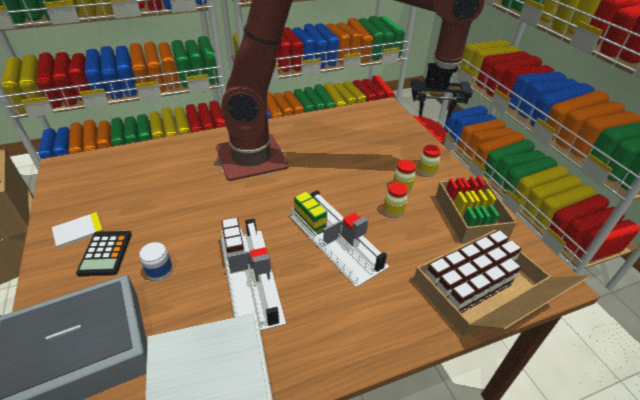

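Top view: the milk lane (dark brown/cream cartons, px ~(411,207)) is the right-hand lane, with its release at ~(394,162). The tea lane (yellow/green, px ~(321,217)) has its release at ~(290,175). Jars with red caps are at (221,207), (187,240) and (138,258). The robot's right is image right, so the jar meant is the one at (221,207). I only need to avoid it. I'll confirm the milk lane in a crop and measure it.

Run:
```python
from h import *
for n,roi in (("top",(365,105,445,245)),("scene",(210,200,300,340))):
    s=np.load(n+".npy",allow_pickle=True).item();im=np.array(s["pixels"]).astype(np.uint8)
    x0,y0,x1,y1=roi;c=im[y0:y1,x0:x1];hsv=cv2.cvtColor(c,cv2.COLOR_BGR2HSV)
    red=cv2.inRange(hsv,(0,170,110),(6,255,255))|cv2.inRange(hsv,(174,170,110),(180,255,255))
    blk=cv2.inRange(hsv,(0,0,0),(180,255,50))
    for nm,m,z in (("red",red,.1),("blk",blk,.066)):
        k,l,stt,ce=cv2.connectedComponentsWithStats(m)
        for i in range(1,k):
            if stt[i,4]>25:
                u,v=ce[i]+[x0,y0];print(n,nm,stt[i].tolist(),np.round([u,v],1),np.round(onz(s,u,v,z),4))
    if n=="top": a=cv2.resize(c,None,fx=4,fy=4,interpolation=cv2.INTER_CUBIC)
    else: b=cv2.resize(c,None,fx=4,fy=4,interpolation=cv2.INTER_CUBIC)
cv2.imwrite("pics/crop1.png",np.hstack([a,b]))
```

```text
top red [20, 53, 15, 16, 206] [392.4 165.8] [ 0.5624 -0.1084  0.1   ]
top blk [63, 18, 17, 5, 56] [436.4 124.6] [ 0.6978 -0.2457  0.066 ]
scene red [40, 48, 18, 10, 105] [258.3 251.9] [ 0.5591 -0.1095  0.1   ]
scene blk [18, 47, 14, 5, 35] [234.5 248.7] [ 0.4962 -0.1638  0.066 ]
scene blk [57, 109, 11, 16, 131] [272.4 316.7] [ 0.7413 -0.1251  0.066 ]
```

View pics/crop1.png

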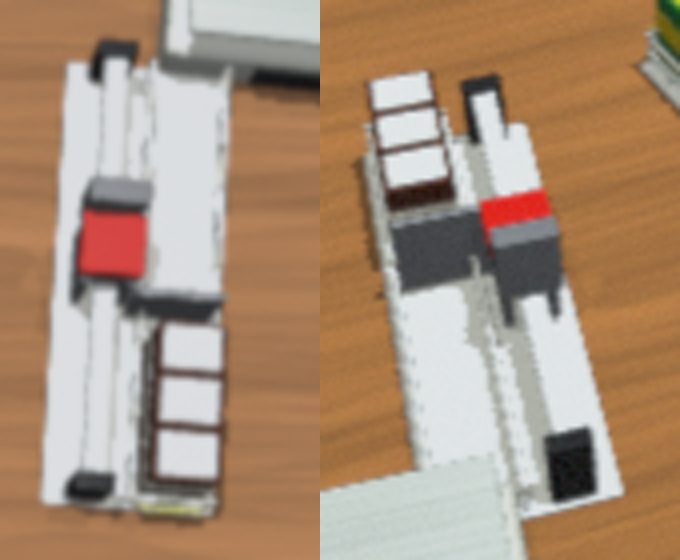

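Run:
```python
from h import *
s=np.load("top.npy",allow_pickle=True).item()
f=lambda u,v,z:onz(s,365+u/4,105+v/4,z)
P={k:f(u,v,.006) for k,(u,v) in dict(rl=(68,63),rr=(230,68),fl=(42,503),fr=(215,515)).items()}
for k in P: print(k,np.round(P[k],4))
d=P['rl']-P['fl'];print("yaw base left",np.degrees(np.arctan2(d[1],d[0])),np.linalg.norm(d))
a,b=f(96,485,.066),f(120,50,.066);d=b-a;print("blocks",a,b,np.degrees(np.arctan2(d[1],d[0])),np.linalg.norm(d))
print("red corners",*[np.round(f(u,v,.1),4) for u,v in((85,210),(147,212),(80,268),(143,275))])
print("shoulder top",*[np.round(f(u,v,.12),4) for u,v in((92,178),(152,180),(87,206),(147,210))])
# box height: front-left top corner in both
sc=np.load("scene.npy",allow_pickle=True).item()
o1,d1=ray(s,415,48);o2,d2=ray(sc,270,400)
# front-left(px 408,120 top of front face) vs scene (147,~333)/(258,315)
for (u,v),(p,q) in (((408,117),(257,316)),):
    o1,d1=ray(s,u,v);o2,d2=ray(sc,p,q)
    t=np.linalg.lstsq(np.c_[d1,-d2],o2-o1,rcond=None)[0];print("box",o1+t[0]*d1,o2+t[1]*d2)
```

```text
rl [ 0.7306 -0.0949  0.006 ]
rr [ 0.728  -0.2188  0.006 ]
fl [ 0.3918 -0.0695  0.006 ]
fr [ 0.3839 -0.1958  0.006 ]
yaw base left -4.281720342757799 0.3398109739269975
blocks [ 0.39620349 -0.10025401  0.066     ] [ 0.71853845 -0.1248293   0.066     ] -4.359879432977044 0.32327042989737537
red corners [ 0.5864 -0.0916  0.1   ] [ 0.5853 -0.1353  0.1   ] [ 0.5442 -0.0872  0.1   ] [ 0.5396 -0.1313  0.1   ]
shoulder top [ 0.6036 -0.094   0.12  ] [ 0.6026 -0.1358  0.12  ] [ 0.5833 -0.0901  0.12  ] [ 0.5809 -0.1317  0.12  ]
box [ 0.72217405 -0.16395166  0.06166607] [ 0.72352622 -0.15904629  0.0612289 ]
```

The crop confirms it: red pad at crop (113,243), grey shoulder behind it, paddle against the brown/cream cartons. The lane yaw is −4.3°, release centre ≈ (0.563, −0.111), and the box at the rear is only ~6 cm high. I'll close the fingers, align the yaw and move over.

Emit:
servo_tool --travel '[[0,0,0],[0,0,0],[-3,-4,0],[-3,-4,0],[-3,-4,0]]' --angular '[[0,0,-10.4],[0,0,-10.4],[0,0,0],[0,0,0],[0,0,0]]' --grip '[-1,-1,-1,-1,-1]' --squeeze 20

```text
t: 0.72
tool_pos: [0.357, 0.4607, 0.2391]
tcp_rot: [-0.0, 0.037, 0.999, -0.0]
force: [-0.5, -0.5, -0.2]
finger_gap: 0.0449
gripper_force: 0.0
```

Emit:
servo_tool --travel '[[-3,-4.5,0],[-3,-4.5,0],[-3,-4.5,0],[-3,-4.5,0],[-3,-4.5,0]]' --angular '[[0,0,0],[0,0,0],[0,0,0],[0,0,0],[0,0,0]]' --grip '[-1,-1,-1,-1,-1]'

```text
t: 1.35
tool_pos: [0.4896, 0.225, 0.2394]
tcp_rot: [-0.0, 0.037, 0.999, -0.0]
force: [1.3, 0.3, 1.1]
finger_gap: 0.0016
gripper_force: 0.0
```

Emit:
servo_tool --travel '[[-2,-5,0],[-2,-5,0],[-2,-5,0],[-2,-5,0],[-2,-5,0]]' --angular '[[0,0,0],[0,0,0],[0,0,0],[0,0,0],[0,0,0]]' --grip '[-1,-1,-1,-1,-1]'

```text
t: 1.98
tool_pos: [0.5703, -0.0317, 0.2394]
tcp_rot: [-0.0, 0.037, 0.999, 0.0]
force: [1.1, 1.3, -0.0]
finger_gap: 0.0004
gripper_force: 0.0
```

Emit:
servo_tool --travel '[[-0.3,-4.1,0],[-0.3,-4,0],[0,0,4.5],[0,0,4.5],[0,0,0]]' --angular '[[0,0,0],[0,0,0],[0,0,0],[0,0,0],[0,0,0]]' --grip '[-1,-1,-1,-1,-1]'

```text
t: 2.6
tool_pos: [0.5676, -0.1109, 0.1465]
tcp_rot: [-0.003, 0.037, 0.999, -0.0]
force: [-0.9, 0.2, 0.9]
finger_gap: 0.0004
gripper_force: 0.0
```

Run:
```python
from h import *
st=get_state();print(st["tool_pos"],st["force"])
T=[]
for n,r in (("top",(345,95,465,255)),("scene",(190,180,310,340))):
    s=snapshot(n);im=np.array(s["pixels"]).astype(np.uint8).copy();x0,y0,x1,y1=r
    T.append(cv2.resize(im[y0:y1,x0:x1],None,fx=3.3,fy=3.3,interpolation=cv2.INTER_CUBIC))
cv2.imwrite("pics/c2.png",np.hstack(T))
```

```text
[ 0.56760692 -0.11091797  0.14645405] [-0.90569796  0.19799478  0.87408191]
```

View pics/c2.png

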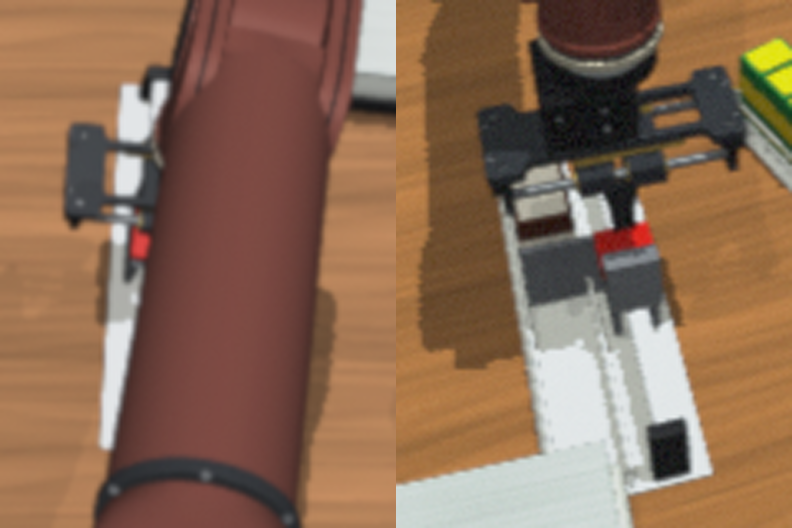

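The scene crop (right half) shows the closed fingertips above the red pad at ~(622,235), in front of the shoulder and clear of the cartons. Next I press down.

Emit:
servo_tool --travel '[[0,0,2.4],[0,0,0.6],[0,0,0.5],[0,0,0.2],[0,0,0]]' --angular '[[0,0,0],[0,0,0],[0,0,0],[0,0,0],[0,0,0]]' --grip '[-1,-1,-1,-1,-1]'

```text
t: 3.32
tool_pos: [0.5706, -0.1113, 0.1135]
tcp_rot: [0.001, 0.037, 0.999, 0.0]
force: [0.3, 0.6, 3.7]
finger_gap: 0.0003
gripper_force: 1.9
```

Emit:
servo_tool --travel '[[0,0,0.3],[0,0,0.2],[0,0,0]]' --angular '[[0,0,0],[0,0,0],[0,0,0]]' --grip '[-1,-1,-1]'

```text
t: 3.7
tool_pos: [0.5721, -0.1115, 0.1102]
tcp_rot: [0.002, 0.037, 0.999, 0.0]
force: [-3.0, 1.4, 20.5]
finger_gap: 0.0004
gripper_force: 10.2
```

Emit:
servo_tool --travel '[[-0.5,0,-0.05],[-1,0,0],[-1,0,0],[-1,0,0],[0,0,0]]' --angular '[[0,0,0],[0,0,0],[0,0,0],[0,0,0],[0,0,0]]' --grip '[-1,-1,-1,-1,-1]'

```text
t: 4.32
tool_pos: [0.6074, -0.1142, 0.1103]
tcp_rot: [0.002, 0.037, 0.999, -0.0]
force: [1.1, 0.6, 14.9]
finger_gap: 0.0004
gripper_force: 7.5
```

Emit:
servo_tool --travel '[[-1,0,0],[-1,0,0],[-1,0,0],[-1,0,0],[-1,0,0]]' --angular '[[0,0,0],[0,0,0],[0,0,0],[0,0,0],[0,0,0]]' --grip '[-1,-1,-1,-1,-1]'

```text
t: 4.95
tool_pos: [0.6561, -0.1178, 0.1103]
tcp_rot: [0.001, 0.037, 0.999, 0.0]
force: [-5.0, 1.8, 17.0]
finger_gap: 0.0005
gripper_force: 8.8
```

Emit:
servo_tool --travel '[[-1,0,0],[-1,0,0],[-0.5,0,0],[-0.4,0,0],[0,0,0]]' --angular '[[0,0,0],[0,0,0],[0,0,0],[0,0,0],[0,0,0]]' --grip '[-1,-1,-1,-1,-1]'

```text
t: 5.58
tool_pos: [0.6825, -0.1202, 0.1102]
tcp_rot: [-0.001, 0.038, 0.999, 0.0]
force: [-14.9, 2.3, 23.5]
finger_gap: 0.0001
gripper_force: 11.7
```

Emit:
servo_tool --travel '[[-0.4,0,0],[-0.4,0,0],[0,0,0]]' --angular '[[0,0,0],[0,0,0],[0,0,0]]' --grip '[-1,-1,-1]'

```text
t: 5.95
tool_pos: [0.6848, -0.1205, 0.11]
tcp_rot: [-0.007, 0.038, 0.999, 0.002]
force: [-43.8, 8.2, 42.8]
finger_gap: 0.0007
gripper_force: 27.8
```

Run:
```python
from h import *
st=get_state();print(st["tool_pos"],st["force"])
s=snapshot("scene");im=np.array(s["pixels"])
cv2.imwrite("pics/c3.png",cv2.resize(im[200:340,200:320],None,fx=4,fy=4,interpolation=cv2.INTER_CUBIC))
```

```text
[ 0.68477219 -0.12054585  0.11003531] [-43.84449918   8.16961028  42.7728544 ]
```

View pics/c3.png

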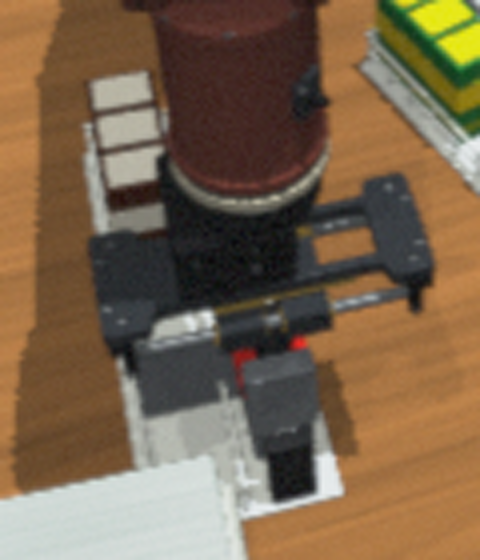

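The scene crop shows the carriage up against the rear end block (~(290,440)), and the force rose to 44 N, so it is at its end stop. I'll ease off and lift straight up.

Emit:
servo_tool --travel '[[0.5,0,-0.5],[0,0,-0.6],[0,0,-1.5],[0,0,-4],[0,0,-4]]' --angular '[[0,0,0],[0,0,0],[0,0,0],[0,0,0],[0,0,0]]' --grip '[-1,-1,-1,-1,-1]'

```text
t: 6.62
tool_pos: [0.687, -0.12, 0.2155]
tcp_rot: [0.0, 0.037, 0.999, -0.0]
force: [0.1, -0.8, 0.3]
finger_gap: 0.0006
gripper_force: 0.0
```

Emit:
servo_tool --travel '[[4,4,-2],[4,6,0],[2,6,0],[0,6,0],[0,0,0]]' --angular '[[0,0,0],[0,0,0],[0,0,0],[0,0,0],[0,0,0]]' --grip '[-1,-1,-1,-1,-1]'

```text
t: 7.25
tool_pos: [0.6081, 0.1049, 0.2344]
tcp_rot: [0.0, 0.033, 0.999, 0.001]
force: [-0.6, 0.7, 0.3]
finger_gap: 0.0003
gripper_force: 0.0
```

Run:
```python
from h import *
st=get_state();print(st["tool_pos"],st["force"])
T=[]
for n,r in (("top",(345,95,465,255)),("scene",(190,180,310,340))):
    s=snapshot(n);im=np.array(s["pixels"]).astype(np.uint8).copy();x0,y0,x1,y1=r
    if n=="scene":
        hsv=cv2.cvtColor(im[200:340,210:300],cv2.COLOR_BGR2HSV)
        red=cv2.inRange(hsv,(0,170,110),(6,255,255))
        v,u=np.nonzero(red);print(len(u),onz(s,u.mean()+210,v.mean()+200,.1),"before .5591,-.1095 by the same measure")
    T.append(cv2.resize(im[y0:y1,x0:x1],None,fx=3.3,fy=3.3,interpolation=cv2.INTER_CUBIC))
cv2.imwrite("pics/c4.png",np.hstack(T))
```

```text
[0.60811956 0.10490332 0.23435382] [-0.60536276  0.68184912  0.30910054]
165 [ 0.66718039 -0.11748831  0.1       ] before .5591,-.1095 by the same measure
```

View pics/c4.png

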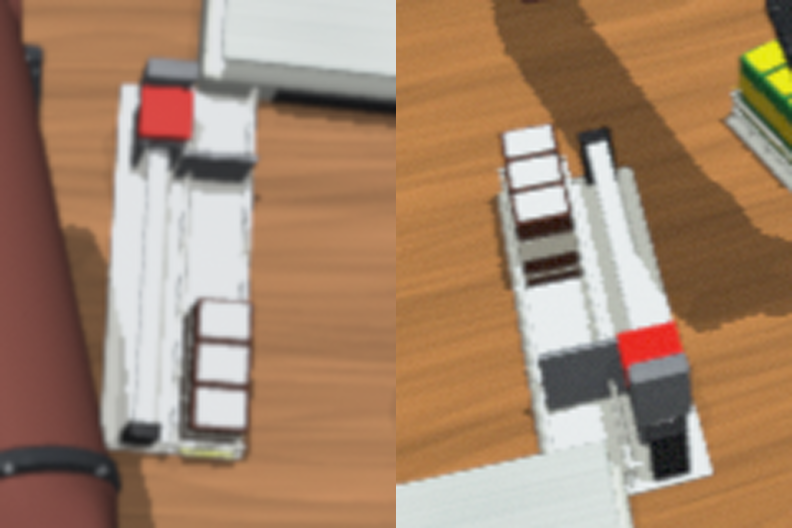

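Run:
```python
from h import *
s=snapshot("top");s0=np.load("top.npy",allow_pickle=True).item()
im=np.array(s["pixels"]).astype(np.uint8)
f=lambda u,v,z:np.round(onz(s,345+u/3.3,95+v/3.3,z),4)
print("red/shoulder edge",f(166,87,.1),"red front",f(166,137,.1),"carriage front",f(140,166,.05),"shoulder rear top",f(172,62,.12))
# scene side view: gap between carriage and block, grey profile down the column
c=snapshot("scene");g=cv2.cvtColor(np.array(c["pixels"]).astype(np.uint8),cv2.COLOR_BGR2GRAY)
for u in (388,392,396): pass
for u in (270,273): print(g[288:326,u].tolist())
print(proj(c,[.7185-.009,-.125,.066]))
```

```text
red/shoulder edge [ 0.6938 -0.1197  0.1   ] red front [ 0.6485 -0.1186  0.1   ] carriage front [ 0.6384 -0.1032  0.05  ] shoulder rear top [ 0.709 -0.122  0.12 ]
[123, 140, 142, 145, 145, 135, 102, 77, 75, 75, 74, 74, 76, 73, 73, 70, 77, 74, 81, 91, 59, 51, 55, 53, 47, 25, 29, 32, 30, 31, 27, 33, 28, 30, 33, 20, 50, 124]
[142, 144, 144, 144, 141, 120, 80, 72, 73, 74, 72, 77, 75, 73, 73, 73, 76, 73, 91, 105, 60, 51, 52, 48, 35, 34, 30, 30, 26, 27, 22, 29, 30, 23, 25, 37, 103, 206]
[268.81224789 306.12200927]
```

The carriage's rear end (~0.705) meets the block face (~0.709) within the measurement error, and no bar shows between them. The red release is up, the cartons have not moved, and the arm is clear.

```bash
python3 -c "
from bench import arm
print(arm.hand_in())"
```

```text
the job is handed in; nothing more can be done
None
```

I handed the job in with the milk lane's stop pushed back to the rear end block, its release up, the milk cartons where they stood and the arm clear; the hand-in reported no verdict.

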